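# Index the specimen turntable to the next hole

## Task

Index the specimen turntable on by one hole for its next photograph: press the plunger in with a fingertip, keep it in while you turn the table clockwise (seen from above) to the very next hole, 45 degrees on, then let go so that the plunger springs fully out and locks there. Push only, do not grip or lift anything; the specimen block must ride round in its place on the table, and everything else is to be left alone.

Things in the scene. Friction and masses are not known exactly. Their poses are not given: they have to be found in the camera images.
- turntable (a joint): Indexing turntable: black disc 170 mm across, top 50 mm above the work surface, on a fixed drum. Value in rad about its vertical axis, 0 at the hole where it starts, growing CLOCKWISE as seen from above. With the plunger in it turns either way with light friction (0.12 N m) and stays where it is left; locked, it has about 0.045 rad of play each way.
- plunger (a joint): Indexing plunger, value in m: 0 out (up, locked in a hole), 0.012 fully in (down, at its stop). Spring: 4 N to start, 7 N fully in. The lock clears the flange from 0.009 on; keep it in while turning. Let go within about 5 mm of a hole (along the arc) it springs out into it; between holes it stays caught under the flange at about 0.0085.
- plunger_top (a point): Centre of the flat top of the plunger's round button (40 mm across, 10 mm thick, black with a bare metal inlay), 73.5 mm above the work surface when out; pressed straight down. It stands on a metal arm that sticks out of the disc, 128 mm from the turntable's axis, and goes round with the disc. A fingertip's friction on it is enough to turn the disc.
- table_axis (a point): Point on the turntable's axis, 50 mm above the work surface, fixed. Its x axis points away from the plunger's starting place. Around the fixed drum runs an aluminium flange, 216 mm across, 26 to 36 mm above the surface; its eight locking holes are notches 16 mm wide in its rim, 45 degrees apart.
- disc_center (a point): Centre of the disc's top face; turns with the disc.
- specimen_center (a point): Centre of the white block (50 x 36 x 16 mm) that stands loose on the middle of the disc and carries a pinned beetle, 40 mm high over all. It rides round with the disc.
- jar: Bystander, loose: closed glass jar, 52 mm across, 70 mm high; origin at its underside (for long things about the middle). To be left alone.
- pin_block: Bystander, loose: small stepped wooden pinning block, 60 x 30 mm, 24 mm high; origin at its underside (for long things about the middle). To be left alone.
- lens_cap: Bystander, loose: black lens cap, 56 mm across, 12 mm thick, lying flat; origin at its underside (for long things about the middle). To be left alone.
- screwdriver: Bystander, loose: screwdriver, 160 mm long, lying; origin at its underside (for long things about the middle). To be left alone.
- brush: Bystander, loose: dusting brush, 170 mm long, lying; origin at its underside (for long things about the middle). To be left alone.
- box_stack: Bystander, loose: stack of three white specimen-box lids, 50 x 40 mm, 43 mm high, one piece; origin at its underside (for long things about the middle). To be left alone.
- extension_ring: Bystander, loose: dark metal lens extension ring, 54 mm across, 22 mm high, standing flat; origin at its underside (for long things about the middle). To be left alone.
There are look-alikes about, which are no part of the job. What is shaped like the part that bears specimen_center but red or yellow is not meant.

How it is judged:
On the way, in this order (a step that is already met when the one before it is completed fails the run):
1. the plunger is pressed in, the table still at its first hole (value of joint plunger above 0.006 m and value of joint turntable between -0.1 and 0.1 rad), for 0.04 s.
2. the table is turned about half way with the plunger in (value of joint plunger above 0.006 m and value of joint turntable between 0.3 and 0.6 rad), for 0.04 s.
3. the plunger has sprung out into the next hole (value of joint turntable between 0.715 and 0.855 rad and value of joint plunger below 0.002 m), for 0.2 s.
At the end, for the whole second after the job is handed in: The table rests at the next hole clockwise (0.785 rad, within 0.07 rad), the plunger is out (less than 2 mm in), and the specimen block stands upright within about 25 mm of the middle of the disc (all of step 3 and velocity of joint turntable between -0.05 and 0.05 rad/s and distance between specimen_center and disc_center below 0.028 m and angle between specimen_center's own z axis and vertical below 0.1 rad); the robot touches nothing.
It fails at once if the table is turned the wrong way (value of joint turntable below -0.25 rad).
It fails at once if the table is turned well past the next hole (value of joint turntable above 1.2 rad).
It fails at once if the specimen block is lifted, tipped or pushed off its place (distance between specimen_center and disc_center above 0.035 m or angle between specimen_center's own z axis and vertical above 0.3 rad or height (world z) of specimen_center above 0.068 m).
It fails at once if a bystander is lifted or moved by more than 20 mm (distance of any of jar, pin_block, lens_cap, screwdriver, brush, box_stack, extension_ring from where it was at the start of the episode above 0.02 m).
It also fails if it takes over 32 s, if anything falls off the work surface, if the arm or the gripper's body presses on something with over 40 N, if the wrist force passes 120 N, or if a joint passes its speed limit or range.

## Robot

A 6-joint arm with a two-finger parallel gripper is mounted at the origin on the work surface. World frame = base frame: x ahead of the robot, y to its left, z up, the work surface at z = 0. Lengths are in m, angles in rad, forces in N, time in s.
With the tool pointing down it reaches from about 0.225 to 0.875 m from the base axis. Payload 3.4 kg.
Tool frame: the origin (TCP) lies at the very end of the fingers, on their centre line; the grasp point (between the pads) lies 19 mm behind it (grasp_offset is the distance from the TCP to the grasp point, in m); y points along the fingers, z is the direction in which the jaws open and shut, and the axes are right-handed (so a half turn about y gives the same grasp; the last joint's range is limited). The gripper opens to 85 mm and grips with 20 to 120 N. Pads are 22 mm wide; open, the fingers measure 114 mm over their backs; the gripper's body (76 mm by 85 mm) begins 54 mm behind the grasp point. The pads swing forward as they close: fully open they stand 13 mm farther back than shut.
Start: joints at [-1.398, 0.276, 1.505, -0, 1.361, -0.121], TCP at [0.167, -0.55, 0.231] pointing down, gripper open.
Joint ranges: [-2.89, 2.89], [-0.75, 2.08], [0.22, 2.7], [-1.18, 4.32], [0.11, 2.71], [-2.7, 2.7]. Speed limits (rad/s): [2.57, 2.57, 3.14, 3.14, 3.14, 3.14].

## Interface

Orientations are given as a unit quaternion [w, x, y, z].
In Python, from rig import get_state, get_image, sign_off, grasp_offset gives the robot as it stands.
- The arm moves only by the shell command python3 -m jog 'ROWS' [FORCE]. ROWS is JSON, one flat list of numbers, 7 for each row, row after row: the closure in counts, from 0 (fully open) to 255 (shut), then the shift along the tool's x, y, z in cm, then the turn, a rotation vector about the tool's x, y, z in units of 8 degrees (1.0 is 8 degrees). In form: [jaw, tx, ty, tz, rx, ry, rz, jaw, tx, ty, tz, rx, ry, rz, ...]. A call has 1 to 12 rows; each row is the pose to reach, as a shift and turn from the pose commanded when the call began, along the tool's axes at that moment; what a row does not reach only later rows make up. A row lasts 1/8 s, in which the tool goes at most 62.5 mm and 10.7 degrees, less where a joint would pass 70% of its speed; a pose out of reach is approached as far as the arm can. A call with a gripper value outside its range is refused whole. The fingers move at their own pace and stop on an object; FORCE is the grip in N (left out, the last holds). Time passes only in rows, so rows that repeat a pose let the fingers close. It gives the time, the measured TCP pose, the force and the opening at its end, in the units of the state.
- get_state(): the state, without advancing time (a new reading comes with each control period).
- get_image(name): name is "side" or "top" or "wrist"; returns a dict with "color" (480x640x3 uint8, blue, green, red), "mtx" (3x3 intrinsics, pixels), "R" (3x3) and "t" (3): a world point X has camera coordinates R X + t; the wrist camera has in their place "tool_from_camera" (4x4, takes a point from camera to tool coordinates, whose origin is the TCP and whose axes are the tool frame's). Camera axes: x right, y down, z forward; pixel columns grow to the right and rows downward; lengths in m; the calibration is good to about 2 mm. A picture is of the moment at which its call begins: read the wrist's pose just before it. There is no depth.
- sign_off(): hands the job in, once; it reports no verdict.
The state is a dict: "clock": time; "qpos": joint angles; "qd": joint speeds; "effort": joint torques, N m; "position": TCP position; "ee_rot": TCP orientation; "contact_force": force on the tool from outside, world axes, zero at the start; "moment": the same for the moment, N m; "width": finger opening in m.
Only numpy, scipy, OpenCV 4.12 (cv2) and the standard library are available. Lean on these libraries where they do the work, as an engineer would, in place of code of your own. Each camera call takes 0.05 s, during which the arm holds its last target.

## Working session

There is one attempt and no reset: what is moved stays moved. The work goes in short steps, Python scripts to look and compute and a shell command to move; the robot and the scene stay as the last step left them, time stands still between calls to the robot, and variables do not carry over. Pictures are saved under pics/ and viewed, and the job is handed in when it is done.

```bash
mkdir -p pics; ls
python3 - <<'E'
from rig import *
import cv2,json
s=get_state();print(s, grasp_offset)
for n in("top","side"):
    i=get_image(n);cv2.imwrite(f"pics/{n}0.png",i["color"]);print(n,i["mtx"],i["R"],i["t"])
E
```

```text
pics
{'clock': 0.0, 'qpos': array([-1.39798178e+00,  2.76599204e-01,  1.50614402e+00, -1.31299054e-05,
        1.36067984e+00, -1.20981616e-01]), 'qd': array([ 0.00217614, -0.00049558, -0.00037566,  0.0003099 ,  0.00040907,
       -0.0018299 ]), 'effort': array([-1.00643727e-03, -4.16778052e+01, -2.45809704e+01, -3.03642601e-04,
        1.12004988e-02, -3.09653785e-06]), 'position': array([ 0.16642212, -0.54983885,  0.23043296]), 'ee_rot': array([ 0.10347906, -0.10352168,  0.70013752, -0.6988439 ]), 'contact_force': array([-0.9183822 ,  0.48561319, -0.22498785]), 'moment': array([-0.04570674,  0.00513267, -0.00202071]), 'width': 0.08532525738885442} 0.0187
top [[465.73067813   0.         323.08960524]
 [  0.         465.73067813 242.0138797 ]
 [  0.           0.           1.        ]] [[ 0.01283698 -0.99986212 -0.01053301]
 [-0.98334031 -0.01071329 -0.18145813]
 [ 0.18132027  0.01268691 -0.98334226]] [-0.01743482  0.58489183  0.86517039]
side [[447.45855398   0.         310.63363656]
 [  0.         447.45855398 238.74849092]
 [  0.           0.           1.        ]] [[ 0.861176   -0.50825002 -0.00760378]
 [-0.38265666 -0.63837955 -0.66786633]
 [ 0.33458897  0.57806009 -0.7442424 ]] [-0.50377153  0.25507905  0.769238  ]
```

View pics/top0.png

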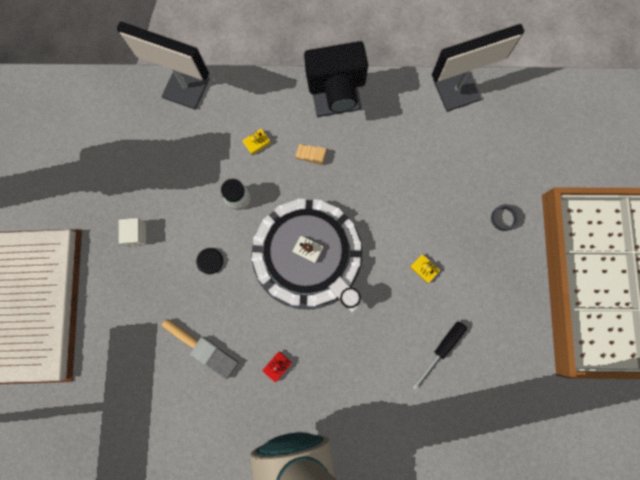

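View pics/side0.png

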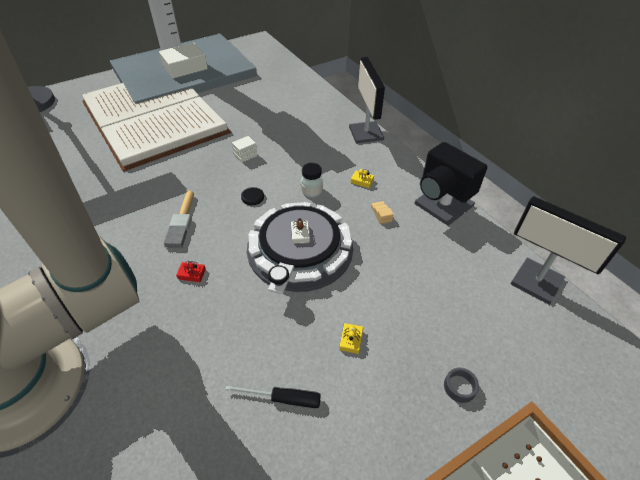

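```bash
cat > h.py <<'E'
from rig import *
import cv2,numpy as np
def pix2w(i,u,v,z):
    d=np.linalg.inv(i["mtx"])@[u,v,1.]; R=np.array(i["R"]);C=-R.T@i["t"]; d=R.T@d
    return C+d*(z-C[2])/d[2]
def proj(i,X):
    c=i["R"]@np.array(X)+i["t"];p=i["mtx"]@c;return p[:2]/p[2]
E
python3 - <<'E'
from h import *
for n,b in(("top",(235,190,380,320)),("side",(230,185,370,315))):
    i=get_image(n);x0,y0,x1,y1=b
    c=i["color"][y0:y1,x0:x1];cv2.imwrite(f"pics/{n}c.png",cv2.resize(c,None,fx=5,fy=5,interpolation=cv2.INTER_CUBIC)[:600*5])
E
python3 -c "
import cv2
for n in ('top','side'):
  i=cv2.imread(f'pics/{n}c.png');print(i.shape)"
```

```text
(650, 725, 3)
(650, 700, 3)
```

View pics/topc.png

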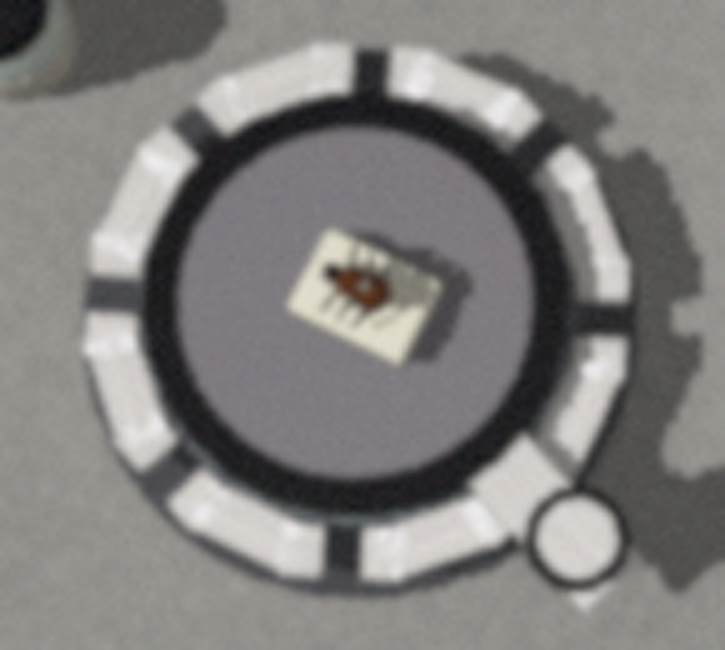

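View pics/sidec.png

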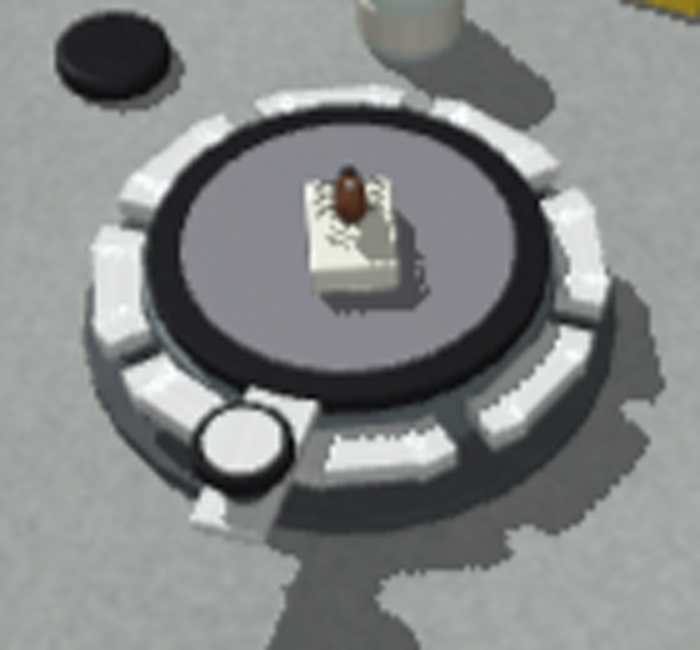

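Run:
```python
from h import *
T=get_image("top");S=get_image("side")
d1=pix2w(T,235+355.5/5,190+303/5,.05);b1=pix2w(T,235+577/5,190+538/5,.0735)
d2=pix2w(S,230+348/5,185+256/5,.05);b2=pix2w(S,230+242/5,185+440/5,.0735)
for d,b in((d1,b1),(d2,b2)):
    print(d,b,np.hypot(*(b-d)[:2]),np.degrees(np.arctan2((b-d)[1],(b-d)[0])))
# overlay
c=(d1+d2)/2;a0=np.arctan2(*(((b1+b2)/2-c)[:2][::-1]));print(c,np.degrees(a0))
for n,I,(x0,y0) in(("top",T,(235,190)),("side",S,(230,185))):
    im=cv2.resize(I["color"][y0:y0+130,x0:x0+140],None,fx=5,fy=5,interpolation=cv2.INTER_CUBIC)[:600]
    def ring(cc,r,z,col):
        p=np.array([(proj(I,[cc[0]+r*np.cos(t),cc[1]+r*np.sin(t),z])-[x0,y0]+.5)*5 for t in np.linspace(0,6.28,80)]).astype(int)
        cv2.polylines(im,[p],True,col,1)
    ring(c,.085,.05,(0,255,0));ring(c,.108,.036,(255,0,0))
    for k in range(2):
        a=a0-k*np.pi/4; ring(c[:2]+.128*np.array([np.cos(a),np.sin(a)]),.02,.0735,(0,0,255))
    cv2.imwrite(f"pics/{n}o.png",im)
```

```text
[0.56809009 0.0228698  0.05      ] [ 0.4753308  -0.06361789  0.0735    ] 0.12682431429362778 -137.00388219104192
[0.56776415 0.01523916 0.05      ] [ 0.47775589 -0.06410105  0.0735    ] 0.11998481245009969 -138.60456594553543
[0.56792712 0.01905448 0.05      ] -137.78204378832987
```

View pics/topo.png

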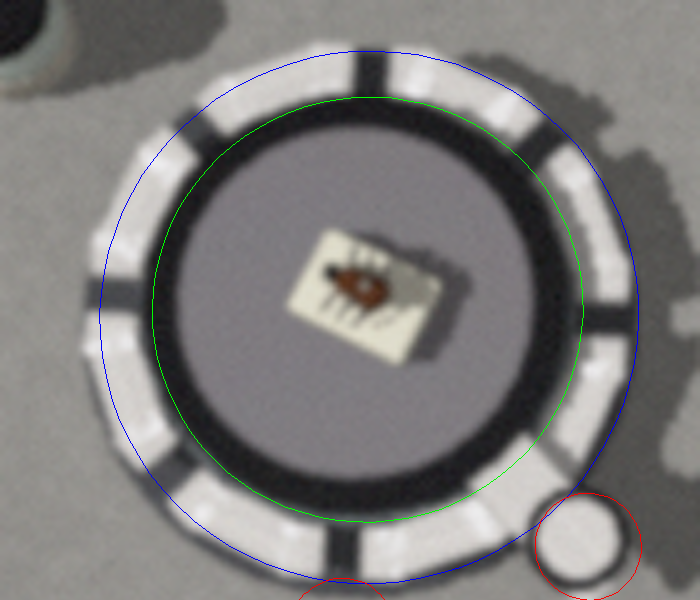

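View pics/sideo.png

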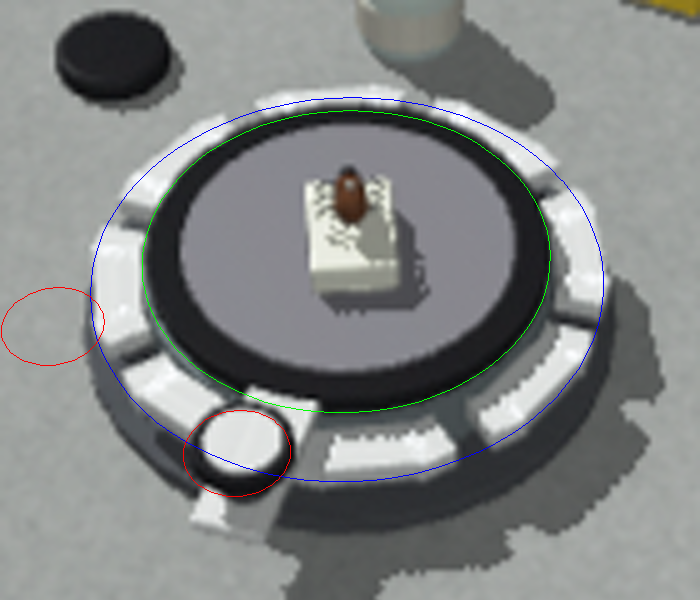

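```bash
cat >> h.py <<'E'
from scipy.spatial.transform import Rotation as Ro
def tool(s=None):
    s=s or get_state();w,x,y,z=s["ee_rot"];return Ro.from_quat([x,y,z,w]),np.array(s["position"])
def shift(X):
    R,p=tool();return R.inv().apply(np.array(X)-p)*100
E
python3 - <<'E'
from h import *
T=get_image("top")
n={0:(343,552),1:(168,475),2:(115,295),3:(193,130),4:(371,70),5:(540,145),6:(603,318)}
P={k:pix2w(T,235+u/5,190+v/5,.034)[:2] for k,(u,v) in n.items()}
from scipy.optimize import least_squares
# notch centre lines: angle a0-(k+1)*45
def f(q): 
    return [np.cross(P[k]-q[:2],[np.cos(q[2]-(k+1)*np.pi/4),np.sin(q[2]-(k+1)*np.pi/4)]) for k in P]
r=least_squares(f,[.568,.022,-2.4]);print(r.x[:2],np.degrees(r.x[2]),np.array(r.fun))
c,a=r.x[:2],r.x[2]
for k in range(2):print(c+.128*np.array([np.cos(a-k*np.pi/4),np.sin(a-k*np.pi/4)]))
R,p=tool();print(R.as_matrix(),p);print(shift([.474,-.0655,.20]))
E
```

```text
[0.56904086 0.02310474] -137.09790757505291 [-3.01954393e-05  1.06453173e-04  3.07106505e-04 -6.76051353e-04
  3.01833333e-04  3.12944932e-04 -3.16945715e-04]
[ 0.47527855 -0.06403096]
[0.44112665 0.02779046]
[[-9.57138899e-01 -7.26331498e-05  2.89629283e-01]
 [-2.89629292e-01  3.17270174e-04 -9.57138847e-01]
 [-2.23707239e-05 -9.99999947e-01 -3.24708313e-04]] [ 0.16650729 -0.55026134  0.231138  ]
[-43.47136185   3.12694621 -37.49149087]<stdin>:8: DeprecationWarning: Arrays of 2-dimensional vectors are deprecated. Use arrays of 3-dimensional vectors instead. (deprecated in NumPy 2.0)
```

```bash
python3 -m jog '[255,-3.6,0,-3.1,0,0,0, 255,-7.3,0,-6.3,0,0,0, 255,-11,0,-9.4,0,0,0, 255,-14.5,0,-12.5,0,0,0, 255,-18.2,0.5,-15.7,0,0,0, 255,-21.8,1,-18.8,0,0,0, 255,-25.4,1.5,-21.9,0,0,0, 255,-29,2,-25,0,0,0, 255,-32.7,2.5,-28.2,0,0,0, 255,-36.3,3,-31.3,0,0,0, 255,-40,3,-34.5,0,0,0, 255,-43.6,3,-37.6,0,0,0]'; python3 -m jog '[255,0,0,0,0,0,0,255,0,0,0,0,0,0]'
python3 - <<'E'
from h import *
s=get_state();print(s["clock"],s["position"],s["qpos"])
i=get_image("wrist");cv2.imwrite("pics/w1.png",i["color"])
R,p=tool(s);T=i["tool_from_camera"];print(T)
c=i["color"].copy()
for X in([.4753,-.064,.0735],[.569,.0231,.05],[.441,.0278,.036]):
    q=np.linalg.inv(T)@np.r_[R.inv().apply(np.array(X)-p),1];u=i["mtx"]@q[:3];u=u[:2]/u[2];print(u)
    cv2.circle(c,tuple(int(a) for a in u),4,(0,0,255),1)
cv2.imwrite("pics/w1o.png",c)
E
```

```text
clock: 1.85
position: [0.4757, -0.0628, 0.2014]
ee_rot: [-0.104, 0.103, -0.699, 0.7]
contact_force: [0.7, 0.0, 0.7]
width: 0.0004
clock: 2.1
position: [0.4746, -0.0644, 0.2012]
ee_rot: [-0.103, 0.104, -0.699, 0.7]
contact_force: [-0.2, 0.0, 0.4]
width: -0.0005
2.1 [ 0.47456886 -0.06444677  0.20116612] [-2.79731305e-01  1.51929462e-01  1.74882733e+00 -9.11766621e-04
  1.24138592e+00  9.96776239e-01]
[[ 7.34072937e-04  9.62719453e-01  2.70500863e-01 -6.88937907e-02]
 [ 3.31815877e-04 -2.70501155e-01  9.62719593e-01 -1.43253259e-01]
 [ 9.99999676e-01 -6.16949919e-04 -5.18013177e-04 -1.09770789e-03]
 [ 0.00000000e+00  0.00000000e+00  0.00000000e+00  1.00000000e+00]]
[319.97447574 230.55234372]
[247.29140413  78.95675938]
[211.83761672 227.12595254]
```

View pics/w1o.png

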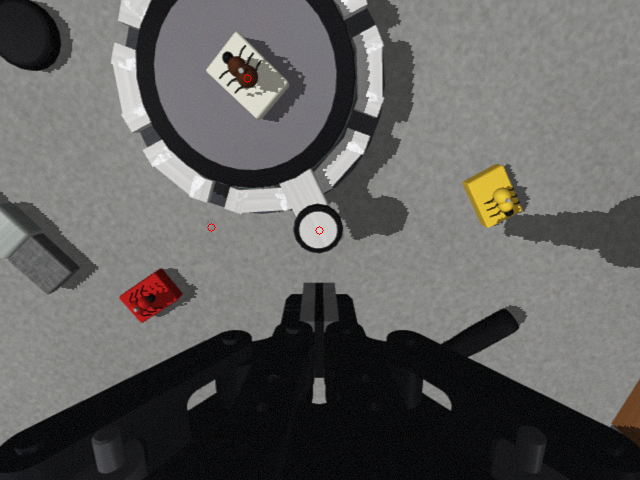

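```bash
python3 -m jog '[255,0,4,0,0,0,0, 255,0,8,0,0,0,0, 255,0,11,0,0,0,0, 255,0,12,0,0,0,0, 255,0,12.6,0,0,0,0, 255,0,13,0,0,0,0, 255,0,13.3,0,0,0,0, 255,0,13.6,0,0,0,0, 255,0,13.9,0,0,0,0, 255,0,14.0,0,0,0,0, 255,0,14.0,0,0,0,0]'
```

```text
clock: 3.52
position: [0.4755, -0.0649, 0.0621]
ee_rot: [-0.104, 0.103, -0.699, 0.7]
contact_force: [-1.2, -2.5, 5.9]
width: -0.0001
```

Run:
```python
from h import *
s=get_state();print(s["position"],s["contact_force"])
R,p=tool(); c=np.array([.569,.0231]);b=np.array([.4753,-.064]);
for t in np.linspace(0,22.5,9)[1:]:
    q=Ro.from_euler('z',-t,degrees=True).as_matrix()[:2,:2]@(b-c)+c-b
    print(t,np.round(R.inv().apply([*q,0])*100,2),np.round(t/8,2))
# check sense
print(R.inv().apply([0,0,-1]))
i=get_image("top");cv2.imwrite("pics/t2.png",i["color"][150:400,180:460])
```

```text
[ 0.47553754 -0.06485842  0.06207533] [-1.15285378 -2.51005633  5.89789937]
2.8125 [ 0.26 -0.   -0.57] 0.35
5.625 [ 0.5  -0.   -1.15] 0.7
8.4375 [ 0.7  -0.   -1.75] 1.05
11.25 [ 0.87 -0.01 -2.35] 1.41
14.0625 [ 1.02 -0.01 -2.96] 1.76
16.875 [ 1.14 -0.01 -3.58] 2.11
19.6875 [ 1.22 -0.01 -4.2 ] 2.46
22.5 [ 1.27 -0.01 -4.83] 2.81
[ 0.0010084   0.99999766 -0.00191533]
```

View pics/t2.png

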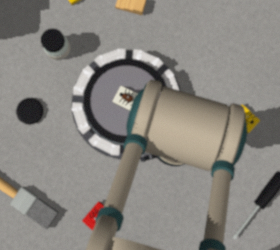

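```bash
python3 -m jog '[255,0,0.15,0,0,0,0, 255,0,0.2,0,0,0,0, 255,0.1,0.2,-0.25,0,0.15,0, 255,0.26,0.2,-0.57,0,0.35,0, 255,0.5,0.2,-1.15,0,0.7,0, 255,0.7,0.2,-1.75,0,1.05,0, 255,0.87,0.2,-2.35,0,1.41,0, 255,1.02,0.2,-2.96,0,1.76,0, 255,1.14,0.2,-3.58,0,2.11,0, 255,1.22,0.2,-4.2,0,2.46,0, 255,1.27,0.2,-4.83,0,2.81,0, 255,1.27,0.2,-4.83,0,2.81,0]'
python3 - <<'E'
from h import *
s=get_state();print(s["position"],s["contact_force"])
R,p=tool(s);c=np.array([.569,.0231]);v=p[:2]-c;print(np.hypot(*v),np.degrees(np.arctan2(v[1],v[0]))+137.1)
for n in("side","wrist"):cv2.imwrite(f"pics/{n}3.png",get_image(n)["color"])
b=c+.128*np.array([np.cos(np.radians(-137.1-22.5)),np.sin(np.radians(-137.1-22.5))])
for t in np.linspace(0,22.5,9)[1:]:
    q=Ro.from_euler('z',-t,degrees=True).as_matrix()[:2,:2]@(b-c)+c-b
    print(t,np.round(R.inv().apply([*q,0])*100,2),np.round(t/8,2))
E
```

```text
clock: 5.08
position: [0.4488, -0.0217, 0.0613]
ee_rot: [0.034, -0.035, -0.706, 0.707]
contact_force: [-5.7, -0.9, 19.5]
width: -0.0
[ 0.44883515 -0.02172791  0.06134094] [-5.6686311  -0.86550042 19.52881599]
0.1282541676415677 -22.441798103099046
2.8125 [ 0.26 -0.   -0.57] 0.35
5.625 [ 0.49 -0.   -1.15] 0.7
8.4375 [ 0.7  -0.   -1.75] 1.05
11.25 [ 0.87 -0.   -2.35] 1.41
14.0625 [ 1.02 -0.   -2.96] 1.76
16.875 [ 1.13 -0.   -3.58] 2.11
19.6875 [ 1.22 -0.01 -4.2 ] 2.46
22.5 [ 1.27 -0.01 -4.83] 2.81
```

View pics/side3.png

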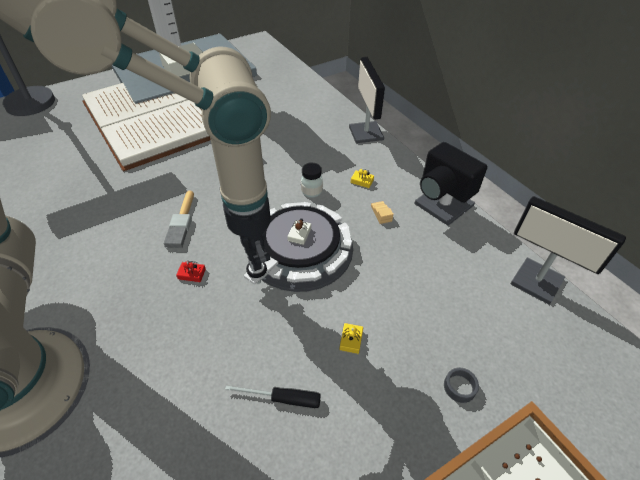

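View pics/wrist3.png

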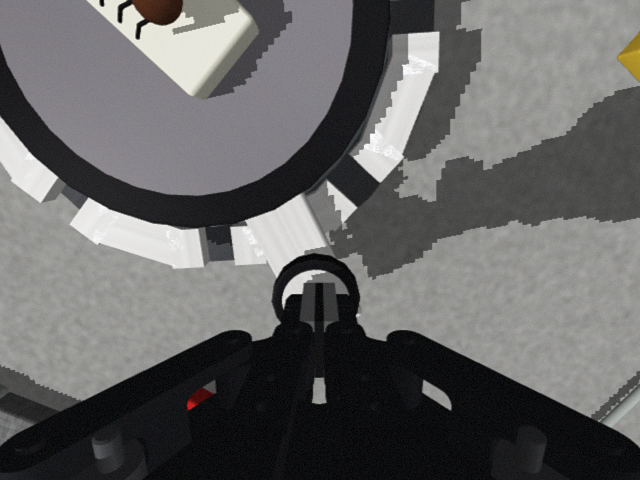

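```bash
python3 -m jog '[255,0.1,0,-0.25,0,0.15,0, 255,0.26,0,-0.57,0,0.35,0, 255,0.5,0,-1.15,0,0.7,0, 255,0.7,0,-1.75,0,1.05,0, 255,0.87,0,-2.35,0,1.41,0, 255,1.02,0,-2.96,0,1.76,0, 255,1.14,0,-3.58,0,2.11,0, 255,1.22,0,-4.2,0,2.46,0, 255,1.27,0,-4.83,0,2.81,0, 255,1.27,0,-4.83,0,2.81,0]'
python3 - <<'E'
from h import *
s=get_state();print(s["position"],s["contact_force"])
R,p=tool(s);c=np.array([.569,.0231]);v=p[:2]-c;print(np.hypot(*v),np.degrees(np.arctan2(v[1],v[0]))+137.1)
i=get_image("wrist");im=i["color"].copy();T=np.linalg.inv(i["tool_from_camera"])
def pr(X):
    q=T@np.r_[R.inv().apply(np.array(X)-p),1];u=i["mtx"]@q[:3];return u[:2]/u[2]
a0=np.radians(-137.1)
def poly(cc,r,z,col):
    cv2.polylines(im,[np.array([pr([cc[0]+r*np.cos(t),cc[1]+r*np.sin(t),z]) for t in np.linspace(0,6.28,90)]).astype(int)],True,col,1)
a=a0-np.pi/4;b=c+.128*np.array([np.cos(a),np.sin(a)]);poly(b,.02,.0615,(0,0,255));poly(c,.108,.036,(255,0,0));poly(c,.085,.05,(0,255,0))
for k in range(8):
    a=a0-k*np.pi/4;e=np.array([np.cos(a),np.sin(a)])
    cv2.line(im,*[tuple(int(x) for x in pr([*(c+r*e),.036])) for r in(.085,.15)],(0,255,255),1)
cv2.imwrite("pics/w4.png",im)
cv2.imwrite("pics/s4.png",get_image("side")["color"])
E
```

```text
clock: 6.42
position: [0.4407, 0.0284, 0.0613]
ee_rot: [-0.172, 0.172, 0.686, -0.686]
contact_force: [-5.9, 0.0, 20.5]
width: -0.0001
[0.44071948 0.02838734 0.0613084 ] [-5.89349878  0.03917177 20.50038962]
0.12838943560390814 314.73977523129815
```

View pics/w4.png

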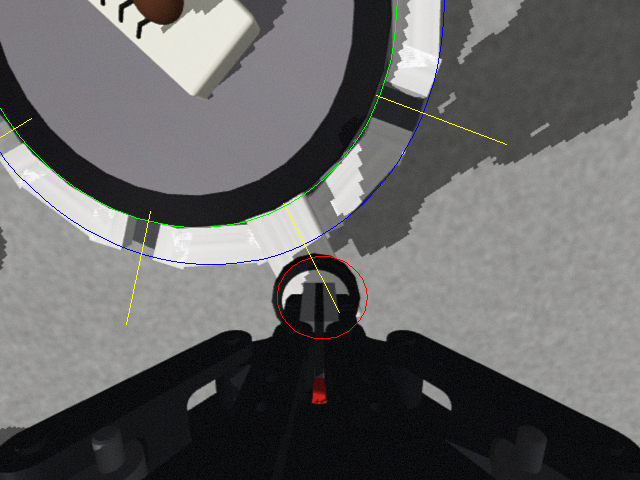

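```bash
python3 -m jog '[255,0,-0.2,0,0,0,0, 255,0,-0.5,0,0,0,0, 255,0,-0.9,0,0,0,0, 255,0,-1.3,0,0,0,0, 255,0,-1.8,0,0,0,0, 255,0,-3,0,0,0,0, 255,0,-6,0,0,0,0, 255,0,-10,0,0,0,0, 255,0,-14,0,0,0,0, 255,0,-14,0,0,0,0]'
python3 - <<'E'
from h import *
s=get_state();print(s["position"],s["contact_force"])
R,p=tool(s);c=np.array([.569,.0231])
i=get_image("wrist");im=i["color"].copy();T=np.linalg.inv(i["tool_from_camera"])
def pr(X):
    q=T@np.r_[R.inv().apply(np.array(X)-p),1];u=i["mtx"]@q[:3];return u[:2]/u[2]
a0=np.radians(-137.1)
def poly(cc,r,z,col):
    cv2.polylines(im,[np.array([pr([cc[0]+r*np.cos(t),cc[1]+r*np.sin(t),z]) for t in np.linspace(0,6.28,90)]).astype(int)],True,col,1)
a=a0-np.pi/4;b=c+.128*np.array([np.cos(a),np.sin(a)]);poly(b,.02,.0735,(0,0,255));poly(b,.02,.065,(255,0,255));poly(c,.085,.05,(0,255,0))
cv2.imwrite("pics/w5.png",im)
cv2.imwrite("pics/s5.png",cv2.resize(get_image("side")["color"][180:320,200:380],None,fx=4,fy=4,interpolation=cv2.INTER_CUBIC))
E
```

```text
clock: 7.78
position: [0.4436, 0.0273, 0.2029]
ee_rot: [-0.169, 0.175, 0.686, -0.685]
contact_force: [0.3, -1.0, -0.2]
width: -0.0
[0.4436009  0.02733707 0.20286926] [ 0.3005742  -0.95890689 -0.16952815]
```

View pics/w5.png

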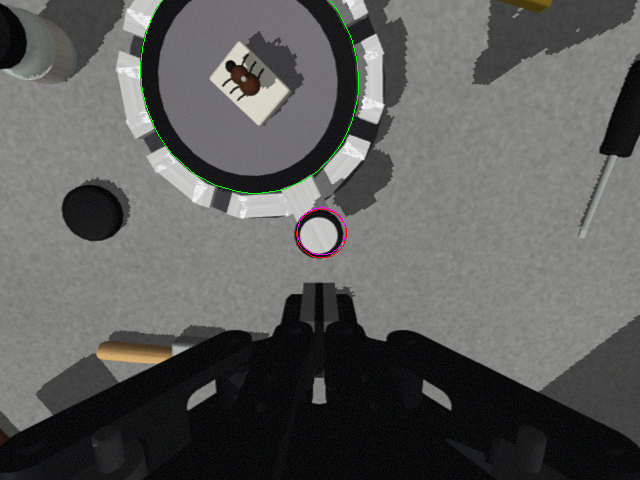

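View pics/s5.png

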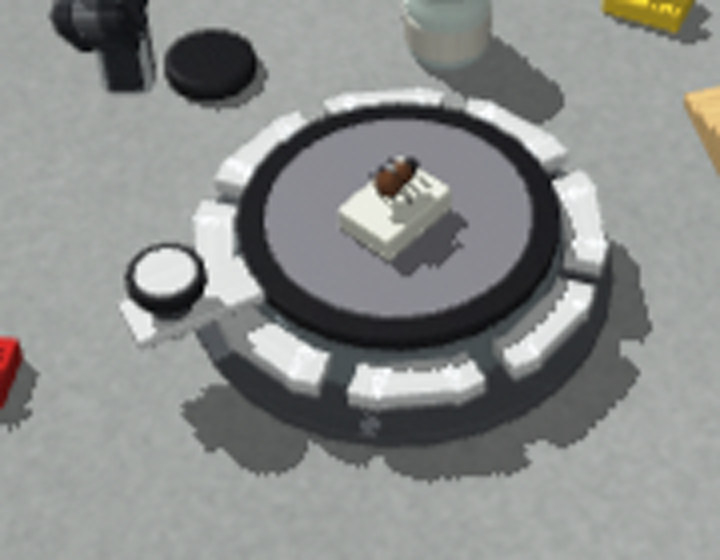

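```bash
python3 -m jog '[255,0,0,4,0,0,0, 255,0,0,9,0,0,0, 255,-2,0,14,0,0,0, 255,-5,0,19,0,0,0, 255,-8,0,24,0,0,0, 255,-10,0,28,0,0,0,255,-10,0,28,0,0,0,255,-10,0,28,0,0,0]'
python3 - <<'E'
from h import *
i=get_image("top");cv2.imwrite("pics/t6.png",i["color"]);cv2.imwrite("pics/t6c.png",cv2.resize(i["color"][190:340,235:380],None,fx=4,fy=4,interpolation=cv2.INTER_CUBIC))
S=get_image("side")
cv2.imwrite("pics/s6c.png",cv2.resize(S["color"][225:275,215:275],None,fx=10,fy=10,interpolation=cv2.INTER_CUBIC))
E
```

```text
clock: 8.88
position: [0.3962, -0.2653, 0.1979]
ee_rot: [-0.173, 0.171, 0.687, -0.685]
contact_force: [0.3, 0.3, 0.2]
width: 0.0002
```

View pics/t6c.png

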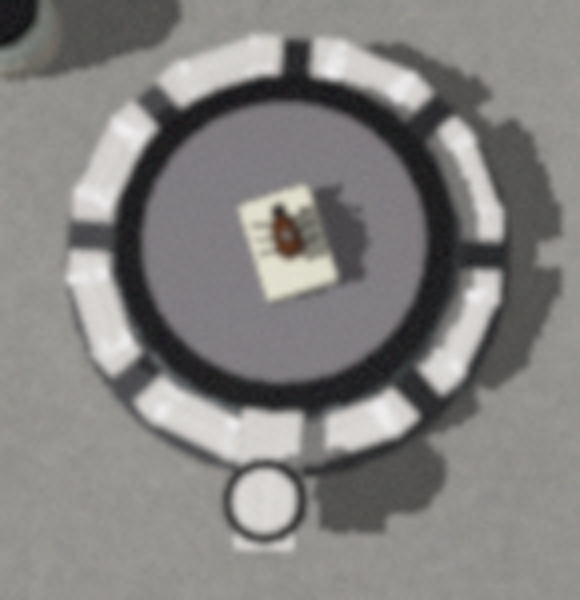

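View pics/s6c.png

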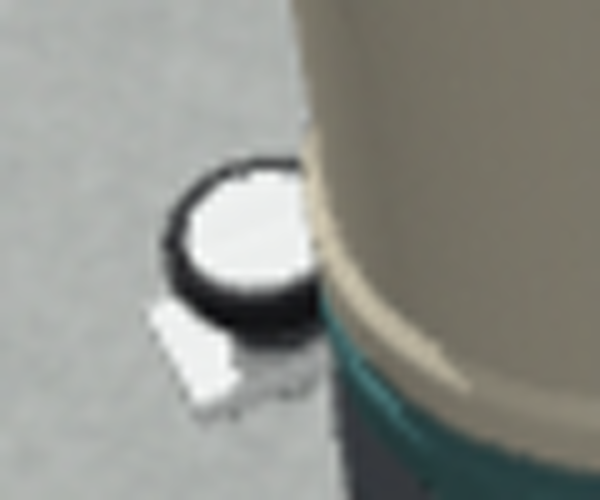

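Run:
```python
from h import *
i=get_image("top");S=get_image("side");c=np.array([.569,.0231])
for z in(.0735,.065):
    b=pix2w(i,235+265/4,190+501/4,z);v=b[:2]-c;a=np.degrees(np.arctan2(v[1],v[0]))
    b0=pix2w(i,235+577/5,190+538/5,z);v0=b0[:2]-c;a0=np.degrees(np.arctan2(v0[1],v0[0]))
    print(z,b,np.hypot(*v),(a0-a)%360, 'start',np.hypot(*v0))
    print("side now", proj(S,b),"meas",242,248.2,"| start",proj(S,b0),"meas",278.4,273)
```

```text
0.0735 [0.44128051 0.02840998 0.0735    ] 0.12782982394594491 45.17388713014492 start 0.1276476086733934
side now [239.9709508  248.42261095] meas 242 248.2 | start [277.1314544  273.35306431] meas 278.4 273
0.065 [0.44149976 0.0288965  0.065     ] 0.12763193043615878 45.69475296242035 start 0.12751914922920748
side now [240.50731473 251.01952822] meas 242 248.2 | start [277.77290953 276.13248063] meas 278.4 273
```

```bash
python3 -c "
from rig import *
s=get_state();print(s['clock'],s['contact_force'],abs(s['qd']).max());print(sign_off())"
```

```text
9.075 [0.99736024 0.70976879 0.28223707] 0.0074010051906298665
the job is handed in; nothing more can be done
None
```

I pressed the plunger to its stop with the shut fingertips and held it at about 20 N. I then turned the table 45° clockwise along the arc, let go straight up, moved the arm clear and handed the job in at about 9 s. `sign_off()` gave no verdict.

- **Angle:** in the top image the button is 45.2° on from its start and 127.8 mm from the axis (128 mm expected).
- **Plunger:** its side-image row is 248.2. That fits fully out (248.4) and not caught under the flange (251.0). The same check was 0.35 px off at the start.
- **Specimen:** the block stands upright near the middle of the disc and has turned with it.
- **Bystanders:** I saw none disturbed in the pictures, but I did not measure their positions. The last top picture was viewed only as a crop around the table.
- **Robot:** the arm stood clear at hand-in, with forces at noise level (about 1 N).

**Disagreements:**
- The side camera put the table axis about 8 mm off in y from the top camera. I used the top view's notch fit, which was good to under 1 mm and was confirmed by the wrist view.
- Just before release, the wrist overlay showed the button 2 to 3 mm off its expected place. About half of that also showed on the fixed notches, so I took it as within the 5 mm allowed.

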